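# Lock the reducer ring in the router table

### The arm

A 7-joint arm with a two-finger parallel gripper is mounted at the origin on the work surface. World frame = base frame: x ahead of the robot, y to its left, z up, the work surface at z = 0. Lengths are in m, angles in rad, forces in N, time in s.
With the tool pointing down it reaches from about 0.425 to 0.925 m from the base axis. Payload 6.8 kg.
Tool frame: the origin (TCP) lies between the finger pads; the fingertips stand r.tip_extent ahead of it and the grasp point (between the pads) lies 5 mm behind it (r.tip_extent is the distance from the TCP to the fingertips, in m); y points along the fingers, x is the direction in which the jaws open and shut, and the axes are right-handed (so a half turn about y gives the same grasp; the last joint's range is limited). The gripper opens to 85 mm and grips with 20 to 120 N. Pads are 22 mm wide; open, the fingers measure 114 mm over their backs; the gripper's body (76 mm by 85 mm) begins 54 mm behind the grasp point. The pads swing forward as they close: fully open they stand 13 mm farther back than shut.
Start: joints at [1.17, 0.477, 0.022, 1.555, -0.011, 1.109, -0.083], TCP at [0.195, -0.646, 0.245] pointing down, gripper open.
Joint ranges: [-2.96, 2.96], [-0.34, 2.1], [-1.41, 1.46], [0.24, 2.44], [-1.37, 4.51], [0.17, 1.92], [-2.96, 2.96]. Speed limits (rad/s): [2.39, 2.39, 3.14, 3.14, 3.14, 3.14, 3.14].

### API

Orientations are given as a rotation vector (axis times angle).
In Python, from bench import r gives the robot as it stands.
- The arm moves only by the tool send_rows, never from a script. Its argument "plan" is a list of rows, each a list of 5 numbers: the shift along the tool's x, y, z in cm, then the turn about the tool's y in degrees, then the opening, from 0 (shut) to 1 (fully open). In form: [[dx, dy, dz, spin, grip], ...]. A call has 1 to 12 rows; each row shifts and turns the commanded pose from where the row before left it, along the tool's axes as they then stand; what a row does not reach is not made up. A row lasts 1/8 s, in which the tool goes at most 62.5 mm and 10.7 degrees, less where a joint would pass 70% of its speed; a pose out of reach is approached as far as the arm can. A call is refused whole if a number of a shift passes 6.25 or a number of a turn 10.7, either way. A call with a gripper value outside its range is refused whole. The fingers move at their own pace and stop on an object; "force" is the grip in N (left out, the last holds). Time passes only in rows, so rows that do not move let the fingers close. It gives the time, the measured TCP pose, the force and the opening at its end, in the units of the state.
- r.get_obs(): the state, without advancing time (a new reading comes with each control period).
- r.grab_frame(name): name is "side" or "top"; returns a dict with "image" (420x560x3 uint8, red, green, blue), "camera_matrix" (3x3 intrinsics, pixels), "cam_to_world" (4x4, takes a point from camera to world coordinates). Camera axes: x right, y down, z forward; pixel columns grow to the right and rows downward; lengths in m; the calibration is good to about 2 mm. A picture is of the moment at which its call begins. There is no depth.
- r.hand_in(): hands the job in, once; it reports no verdict.
Trained networks look in the newest picture that a camera, given by its name, has taken for a name from the list of things; names that differ only in an ending like _2 or _b are one class to them, and where a whole thing is asked for, a point or a joint stands for the part that bears it (a point fixed in the world has none). Each returns a list of dicts, best first, with "p" (0 to 1); they miss things now and then, are a little off and sometimes report something else, mostly with a low value. They report only what shows in the picture. A call takes as long as a camera call. They do not tell look-alikes from the thing itself.
- r.recognise(camera, target): "rect" ([left, top, right, bottom] in pixels, round what is visible of it).
The state is a dict: "clock": time; "joints": joint angles; "qvel": joint speeds; "tau": joint torques, N m; "tcp_pos": TCP position; "orientation": TCP orientation; "contact_force": force on the tool from outside, world axes, zero at the start; "moment": the same for the moment, N m; "grip_width": finger opening in m.
Only numpy, scipy, OpenCV 4.12 (cv2) and the standard library are available. Lean on these libraries where they do the work, as an engineer would, in place of code of your own. Each camera call takes 0.05 s, during which the arm holds its last target.

### The job

The reducer ring has been dropped into the router table's insert plate but is not locked. Take the two-pin spanner from the bit rack, feel its pins gently and fully down into the ring's two holes, without stabbing at the ring, and turn the ring clockwise until it comes up against its stop; nip it up firmly there for a moment, but do not force it. Then stand the spanner back in its slot in the rack, pins down and bar flat on the wood, and let go; leave everything else where it lies.

Things in the scene. Friction and masses are not known exactly. Their poses are not given: they have to be found in the camera images.
- spanner: Two-pin spanner, loose: flat steel bar 84 x 22 x 8 mm, two pins downwards (6 mm diameter, 7.5 mm long, flat-ended) 70 mm apart, and in its middle an upright black grip 46 mm long (along the bar), 16 thick, its top 50 mm above the bar's underside. 0.14 to 0.22 kg. Origin: middle of the bar's underside; x along the bar through both pins, y across the grip's flat sides, z up. A half turn is the same.
- pins (a point): The point midway between the spanner's two pin tips, 7.5 mm below the spanner's origin.
- ring (a joint): How far the reducer ring is turned, rad; grows clockwise seen from above. Starts at 0 to 0.2; rigid stop at 0.60. It turns stiffly (friction about 0.3 N m), stays where it is left, and is firmly nipped up with about 0.8 N m at its stop.
- ring_mid (a point): Centre of the reducer ring's upper face, on its axis. Flat aluminium ring 92 mm outside, 46 bore, 9.5 thick, let into the dark plate, face 1.5 mm below the plate's, 28.5 above the bench. x runs through its two pin holes (7.5 mm diameter, right through, 35 mm either side of the centre), z up; turns with the ring. Locked, a line engraved on it meets one on the plate.
- router: Router table, fixed: grey panel 400 x 440 x 30 mm on the bench, dark insert plate 230 x 300 mm flush in its middle, the ring in the plate's centre. A plywood and aluminium fence, 105 mm above the bench, runs along its -x side, its face 141 mm from the ring's centre. Origin: below the ring's centre, at bench height; z up.
- rack: Bit rack, fixed: pale wooden block 90 (x) x 150 (y) x 40 mm with a slot for the spanner's pins in its top, along y through its middle: 10 mm wide, 98 long, 14 deep. The spanner stands in it pins down, its bar flat on the block's top and along y. Router bits stand at its two ends, 64 mm from the middle, up to 38 mm above the top. Origin: centre of its underside; z up.
- spare_ring: Spare reducer ring, flat aluminium, 92 mm outside, 28 mm bore, 9.5 mm thick, lying loose on the router table; bystander. Origin: centre of its underside.
- collet_wrench: Steel open-ended collet wrench 170 mm long, lying on the router table; bystander. Origin: under its middle.
- joint_piece: Small pale board 122 x 60 x 22 mm with three fingers cut in one end, lying on the router table; bystander. Origin: centre of its underside.
- push_block: Plywood push block 200 x 75 mm with a dark bow handle, 96 mm tall, on the bench; bystander. Origin: centre of its underside.
- chisel: Chisel with a wooden handle, 245 mm long, on the bench; bystander. Origin: under the neck of the blade.
- gauge: Wooden marking gauge, beam 200 mm long, 72 mm tall, on the bench; bystander. Origin: under the middle of its beam.
Things that resemble listed ones, but are neither listed nor needed, are in the scene too. Of the things like the spanner, leave any that is blue or orange; of the rest the larger one is meant.

How it is judged:
On the way, in this order (a step that is already met when the one before it is completed fails the run):
1. the spanner's pins are fully down in the ring's two holes (pin tips more than 5 mm below the ring's face, within 3 mm of its axis) (z of pins in the frame of ring_mid below -0.005 m and horizontal distance between pins and ring_mid below 0.003 m and angle between the x axis of spanner and the x axis of ring_mid, either way round below 0.12 rad), for 0.2 s.
2. with the pins in the holes, the ring is turned clockwise against its stop (joint above 0.585 rad) and nipped up: the spanner presses on the ring with more than 18 N (all of step 1 and value of joint ring above 0.585 rad and contact force between spanner and ring above 18 N), for 0.2 s.
At the end, for the whole second after the job is handed in: Ring against its stop (joint above 0.575 rad; stop at 0.60). Spanner let go and at rest in its slot in the rack: pins down, bar flat on the block (3 mm in height, tilt below 0.06 rad), along the slot within 0.12 rad, within 18 mm of its middle. Bystanders within 20 mm of their places (value of joint ring above 0.575 rad and z of spanner in the frame of rack between 0.037 and 0.043 m and horizontal distance between spanner and rack below 0.018 m and angle between the x axis of spanner and the y axis of rack, either way round below 0.12 rad and angle between spanner's own z axis and vertical below 0.06 rad and linear speed of spanner below 0.01 m/s); the robot touches nothing.
It fails at once if the spanner presses on the router table, its ring included, with more than 40 N (all its contacts added up) (contact force between spanner and router above 40 N).
It fails at once if the fingers push the ring (contact force between the fingers and ring above 2 N).
It fails at once if any of the other things on the bench or router table is moved more than 20 mm (distance of any of spare_ring, collet_wrench, joint_piece, push_block, chisel, gauge from where it was at the start of the episode above 0.02 m).
It also fails if it takes over 72 s, if anything falls off the work surface, if the arm or the gripper's body presses on something with over 40 N, if the wrist force passes 120 N, or if a joint passes its speed limit or range.

## Working session

There is one attempt and no reset: what is moved stays moved. The work goes in short steps, Python scripts to look and compute and a tool call to move; the robot and the scene stay as the last step left them, time stands still between calls to the robot, and variables do not carry over. Pictures are saved under pics/ and viewed, and the job is handed in when it is done.

Besides the shell and the picture viewer there is one more tool, called after "Call:" as a command line: name --pt "numbers of a row" for each row, then --argument value for the rest. send_rows: Moves the arm, as the interface text tells. Its arguments: {"type":"object","properties":{"plan":{"type":"array","items":{"type":"array","items":{"type":"number"}}},"force":{"type":"number"}},"required":["plan"]}

```bash
ls; mkdir -p pics; python3 - <<'E'
from bench import r
import cv2
print(r.get_obs(), r.tip_extent)
for n in("side","top"):
    f=r.grab_frame(n); cv2.imwrite(f"pics/{n}0.png",f["image"][...,::-1]); print(n,f["camera_matrix"],f["cam_to_world"])
    for t in ("spanner","ring","rack"): print(t,r.recognise(n,t))
E
```

```text
pics
{'clock': 0.0, 'joints': array([ 1.16993879,  0.47781717,  0.02232221,  1.5564413 , -0.01151436,
        1.1092908 , -0.08308362]), 'qvel': array([ 1.01634034e-03,  1.82356523e-04, -4.36063832e-05,  3.63475473e-04,
        8.11456604e-04,  1.87204321e-03, -1.08283857e-03]), 'tau': array([-3.65536926e-04, -5.96435988e+01,  1.60784148e+00, -2.81193280e+01,
        1.24160311e-02,  9.46812186e-03,  1.04761077e-05]), 'tcp_pos': array([ 0.19464105, -0.64574229,  0.24431819]), 'orientation': array([-1.33257989,  0.99197432, -0.989426  ]), 'contact_force': array([ 0.6426928 , -0.6268964 , -0.53374561]), 'moment': array([ 0.03806828, -0.03488202, -0.03403024]), 'grip_width': 0.08536468867837203} 0.014
side [[454.2678708    0.         278.23253958]
 [  0.         454.2678708  213.52486174]
 [  0.           0.           1.        ]] [[-0.72601482 -0.42129943  0.54351566 -0.03626524]
 [-0.68767818  0.44352484 -0.57479077  0.70591905]
 [ 0.00109633 -0.79107048 -0.61172403  0.69724178]
 [ 0.          0.          0.          1.        ]]
spanner [{'rect': [232.2, 248.0, 268.9, 283.0], 'p': 0.
[... 386 characters left out ...]
.4, 238.1, 291.6, 317.5], 'p': 0.61}]
top [[477.82595061   0.         284.36142754]
 [  0.         477.82595061 219.02410593]
 [  0.           0.           1.        ]] [[ 0.02537761 -0.98522192  0.16939231  0.32769638]
 [-0.99964367 -0.02360676  0.01246025  0.08309396]
 [-0.0082773  -0.16964816 -0.98546993  1.30192194]
 [ 0.          0.          0.          1.        ]]
spanner [{'rect': [202.9, 247.5, 235.0, 261.1], 'p': 0.84}, {'rect': [266.8, 277.8, 276.1, 301.2], 'p': 0.68}, {'rect': [253.7, 198.5, 283.8, 216.6], 'p': 0.62}]
ring [{'rect': [203.6, 246.6, 237.0, 258.1], 'p': 0.61}, {'rect': [121.6, 251.9, 187.8, 326.5], 'p': 0.33}]
rack [{'rect': [187.6, 227.8, 251.6, 274.1], 'p': 0.71}]
```

View pics/side0.png

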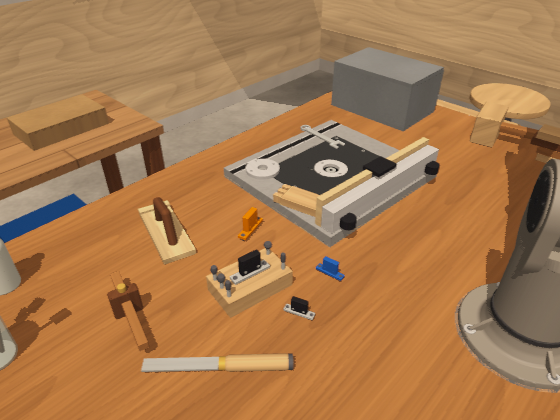

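View pics/top0.png

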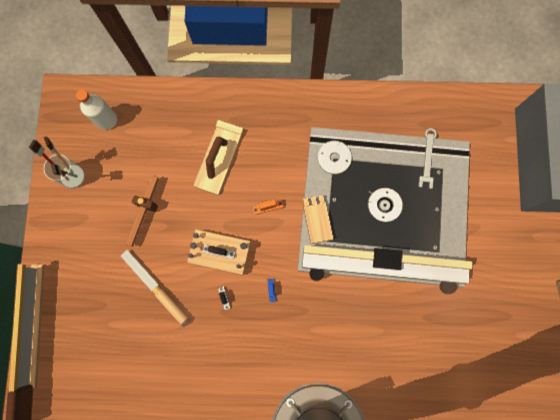

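Candidates (top view): black grip in rack (219,252), small black one on the bench (224,297), orange (268,206), blue (272,290). Blue and orange are excluded. Of the two black ones, the one in the rack is larger, so it is the target. I'll confirm with crops.

```bash
cat > h.py <<'E'
from bench import r
import cv2, numpy as np
def load(n):
    f=r.grab_frame(n); return f["image"],np.array(f["camera_matrix"]),np.array(f["cam_to_world"])
def proj(K,T,p):
    c=np.linalg.inv(T)@np.append(p,1); q=K@c[:3]; return q[:2]/q[2]
def back(K,T,uv,z):
    d=T[:3,:3]@np.linalg.inv(K)@np.array([uv[0],uv[1],1.]); o=T[:3,3]; return o+d*(z-o[2])/d[2]
E
python3 - <<'E'
from h import *
im,K,T=load("top"); 
a=im[215:315,170:290]; b=im[180:230,355:415]
cv2.imwrite("pics/c1.png",cv2.resize(a,None,fx=6,fy=6,interpolation=cv2.INTER_CUBIC)[...,::-1])
cv2.imwrite("pics/c2.png",cv2.resize(b,None,fx=12,fy=12,interpolation=cv2.INTER_CUBIC)[...,::-1])
im,K,T=load("side"); 
a=im[225:325,195:315]; b=im[145:195,300:360]
cv2.imwrite("pics/c3.png",cv2.resize(a,None,fx=6,fy=6,interpolation=cv2.INTER_CUBIC)[...,::-1])
cv2.imwrite("pics/c4.png",cv2.resize(b,None,fx=12,fy=12,interpolation=cv2.INTER_CUBIC)[...,::-1])
E
```

```text
(no output)
```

View pics/c1.png

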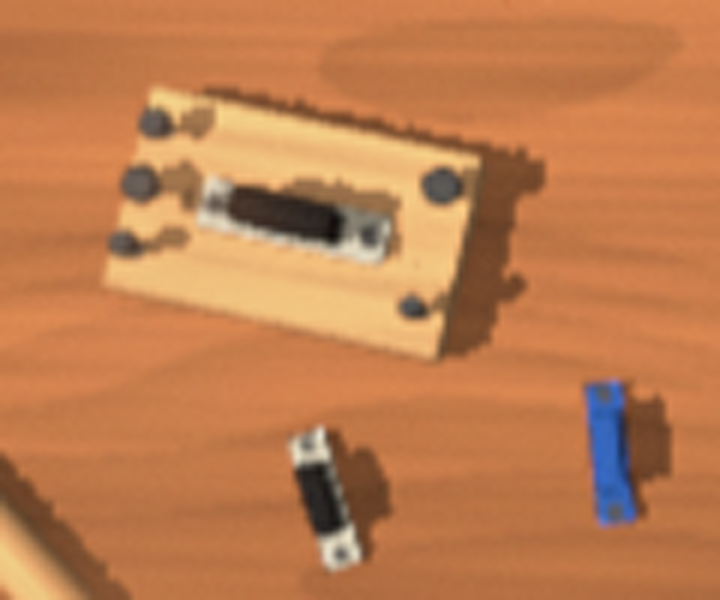

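View pics/c2.png

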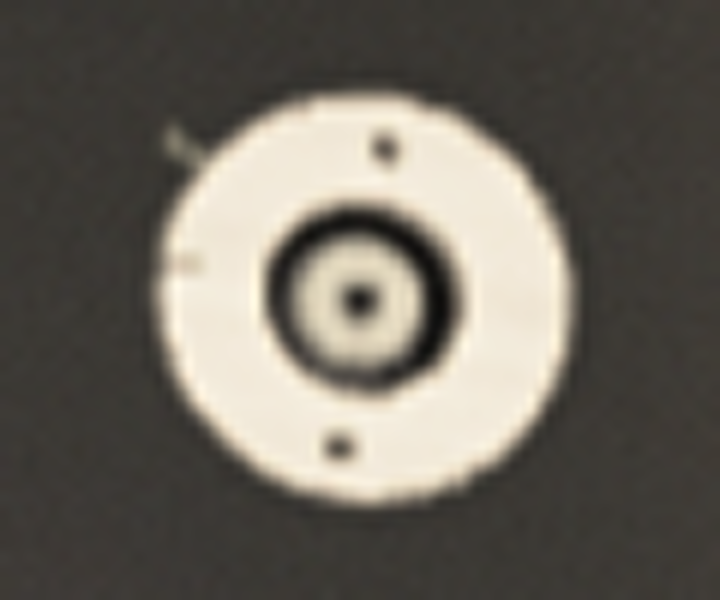

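View pics/c3.png

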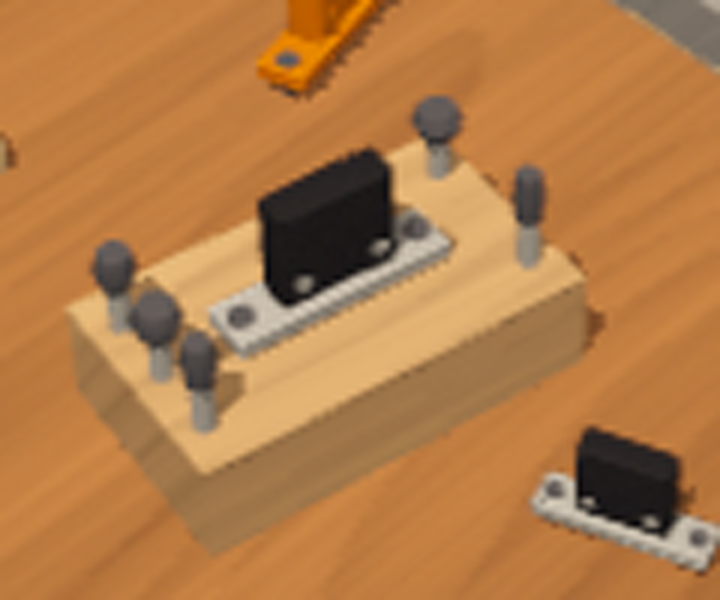

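View pics/c4.png

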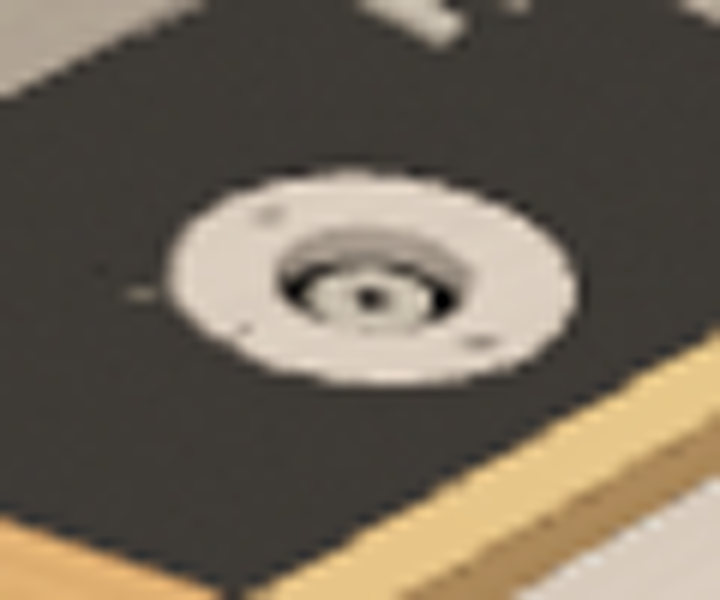

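```bash
cat > m.py <<'E'
from h import *
def ring(n,c,w,h):
    im,K,T=load(n); x0,y0=int(c[0]-w),int(c[1]-h)
    g=cv2.cvtColor(im,cv2.COLOR_RGB2GRAY)[y0:y0+2*h,x0:x0+2*w]
    g=cv2.resize(g,None,fx=8,fy=8,interpolation=cv2.INTER_CUBIC)
    b=(g>135).astype(np.uint8)
    cs,_=cv2.findContours(b,cv2.RETR_EXTERNAL,cv2.CHAIN_APPROX_NONE)
    k=max(cs,key=cv2.contourArea)[:,0]; 
    k=cv2.convexHull(k)[:,0]
    P=np.array([back(K,T,((u+.5)/8-.5+x0,(v+.5)/8-.5+y0),0.0295)[:2] for u,v in k])
    from scipy.optimize import least_squares
    s=least_squares(lambda q:np.hypot(*(P-q[:2]).T)-q[2],[*P.mean(0),.046],loss='soft_l1',f_scale=.0007)
    return s.x
def pts(n,org,f,L,z):
    im,K,T=load(n)
    return np.array([back(K,T,((u+.5)/f-.5+org[0],(v+.5)/f-.5+org[1]),z) for u,v in L])[:,:2]
if __name__=="__main__":
    print("ring",ring("top",(385,205),24,24),ring("side",(331,168.5),21,13))
    def rep(t,a):
        d=a[1]-a[0]; print(t,a.mean(0).round(4),np.linalg.norm(d).round(4),np.degrees(np.arctan2(d[1],d[0])).round(2))
    rep("holes t",pts("top",(355,180),12,[(385,148),(338,447)],.0285))
    rep("holes s",pts("side",(300,145),12,[(268,213),(482,342)],.0285))
    rep("sp t",pts("top",(170,215),6,[(215,203),(370,235)],.048))
    rep("sp s",pts("side",(195,225),6,[(240,316),(413,227)],.048))
    rt=pts("top",(170,215),6,[(152,88),(480,157),(438,358),(104,285)],.040); print("rack t",rt.mean(0),rt)
    d=rt[1]-rt[0]+rt[2]-rt[3];print(np.degrees(np.arctan2(d[1],d[0])), np.linalg.norm(d)/2)
    rs=pts("side",(195,225),6,[(67,312),(205,474),(587,278)],.040); print("rack s",(rs[0]+rs[2])/2,rs)
    d=rs[2]-rs[1];print(np.degrees(np.arctan2(d[1],d[0])),np.linalg.norm(d))
    c=ring("top",(385,205),24,24)[:2]
    for p in pts("top",(355,180),12,[(185,263),(185,145)],.03): print("line",np.degrees(np.arctan2(*(p-c)[::-1])))
E
python3 m.py
python3 - <<'E'
from h import *
from scipy.spatial.transform import Rotation as R
print(R.from_rotvec(r.get_obs()["orientation"]).as_matrix())
E
```

```text
ring [ 0.59367436 -0.17231166  0.04695362] [ 0.59498377 -0.17175186  0.04616672]
holes t [ 0.5937 -0.172 ] 0.0702 170.73
holes s [ 0.5958 -0.1734] 0.0713 171.83
sp t [0.4534 0.2708] 0.0699 -100.22
sp s [0.4557 0.2703] 0.07 -99.55
rack t [0.45313468 0.27158393] [[0.51113805 0.33748353]
 [0.48375374 0.19007202]
 [0.39467033 0.20513863]
 [0.4229766  0.35364156]]
-100.65829791952935 0.1505546379518062
rack s [0.45327489 0.27272262] [[0.51093605 0.33846413]
 [0.42466377 0.3536837 ]
 [0.39561374 0.20698112]]
-101.20080392167151 0.14955116224624024
line 80.785159707107
line 49.94525924981718
[[ 2.88664322e-01  3.52755988e-05  9.57430367e-01]
 [-9.57430368e-01 -4.82972059e-06  2.88664322e-01]
 [ 1.48069280e-05 -9.99999999e-01  3.23797615e-05]]
```

Call:
send_rows --pt "0 0 0 -10.5 1" --pt "0 0 0 -10.5 1" --pt "0 0 0 -10.5 1" --pt "0 0 0 -10.5 1" --pt "0 0 0 -10.5 1" --pt "0 0 0 -10.5 1"

```text
clock: 1.75
tcp_pos: [0.1948, -0.6463, 0.2453]
orientation: [-1.567, 0.135, -0.135]
contact_force: [-0.8, 0.8, 0.0]
grip_width: 0.0854
```

```bash
cat >> h.py <<'E'
from scipy.spatial.transform import Rotation as R
def st():
    o=r.get_obs(); M=R.from_rotvec(o["orientation"]).as_matrix()
    a=np.degrees(np.arctan2(M[1,0],M[0,0])); p=np.array(o["tcp_pos"])
    print("t",round(o["clock"],2),"p",p.round(4),"a",a.round(2),"tilt",np.degrees(np.arccos(min(1,-M[2,1]))).round(2),"F",np.round(o["contact_force"],1),"M",np.round(o["moment"],2),"w",round(o["grip_width"],4),"j7",np.round(o["joints"],2))
    return p,a
def to(x,y,z,ang=None):
    p,a=st(); d=np.array([x,y,z])-p; t=np.radians(a)
    s=0 if ang is None else (a-ang+180)%360-180
    print("cm dx %.2f dy %.2f dz %.2f spin %.2f"%(100*(d[0]*np.cos(t)+d[1]*np.sin(t)),-100*d[2],100*(-d[0]*np.sin(t)+d[1]*np.cos(t)),s))
E
python3 -c "
from h import *
to(.47,-.3,.245,-10)"
```

```text
t 1.75 p [ 0.1948 -0.6463  0.2453] a -9.88 tilt 0.0 F [-0.8  0.8  0. ] M [ 0.02  0.03 -0.01] w 0.0854 j7 [ 1.33  0.49 -0.21  1.54  0.11  1.12  0.93]
cm dx 21.17 dy 0.03 dz 38.84 spin 0.12
```

Call:
send_rows --pt "2.6 0 4.8 0 1" --pt "2.6 0 4.8 0 1" --pt "2.6 0 4.8 0 1" --pt "2.6 0 4.8 0 1" --pt "2.6 0 4.8 0 1" --pt "2.6 0 4.8 0 1" --pt "2.6 0 4.8 0 1" --pt "2.6 0 4.8 0 1"

```text
clock: 2.75
tcp_pos: [0.4686, -0.304, 0.2456]
orientation: [-1.567, 0.14, -0.141]
contact_force: [1.4, -0.5, -0.0]
grip_width: 0.085
```

Call:
send_rows --pt "-1.1 0 5.5 0 1" --pt "-1.1 0 5.5 0 1" --pt "-1.1 0 5.5 0 1" --pt "-1.1 0 5.5 0 1" --pt "-1.1 0 5.5 0 1" --pt "-1.1 0 5.5 0 1" --pt "-1.1 0 5.5 0 1" --pt "-1.1 0 5.5 0 1" --pt "-1.1 0 5.5 0 1"

```text
clock: 3.88
tcp_pos: [0.4582, 0.201, 0.2457]
orientation: [-1.566, 0.14, -0.142]
contact_force: [0.5, -0.6, 0.2]
grip_width: 0.0857
```

```bash
python3 -c "
from h import *
to(.454,.2708,.14,-10)"
```

```text
t 3.88 p [0.4582 0.201  0.2457] a -10.27 tilt 0.06 F [ 0.5 -0.6  0.2] M [-0.02 -0.04  0.01] w 0.0857 j7 [ 0.08  0.26 -0.71  1.93  0.2   1.02 -0.9 ]
cm dx -1.65 dy 10.57 dz 6.80 spin -0.27
```

Call:
send_rows --pt "-0.8 2.5 3.4 -0.3 1" --pt "-0.8 2.5 3.4 0 1" --pt "0 3 0 0 0.8" --pt "0 2.5 0 0 0.8" --pt "0 0 0 0 0.8"

```text
clock: 4.5
tcp_pos: [0.4533, 0.2683, 0.1388]
orientation: [-1.569, 0.138, -0.134]
contact_force: [-1.2, 0.6, 0.0]
grip_width: 0.068
```

```bash
python3 - <<'E'
from h import *
to(.4542,.2706,.068,-10)
for n,s in(("top",(170,200,280,290)),("side",(180,180,320,320))):
    im,K,T=load(n); a,b,c,d=s
    cv2.imwrite(f"pics/g_{n}.png",cv2.resize(im[b:d,a:c],None,fx=4,fy=4,interpolation=cv2.INTER_CUBIC)[...,::-1])
E
```

```text
t 4.5 p [0.4533 0.2683 0.1388] a -9.92 tilt 0.21 F [-1.2  0.6  0. ] M [ 0.06 -0.01  0.03] w 0.068 j7 [-0.11  0.45 -0.67  1.97  0.37  0.85 -1.16]
cm dx 0.05 dy 7.08 dz 0.24 spin 0.08
```

View pics/g_side.png

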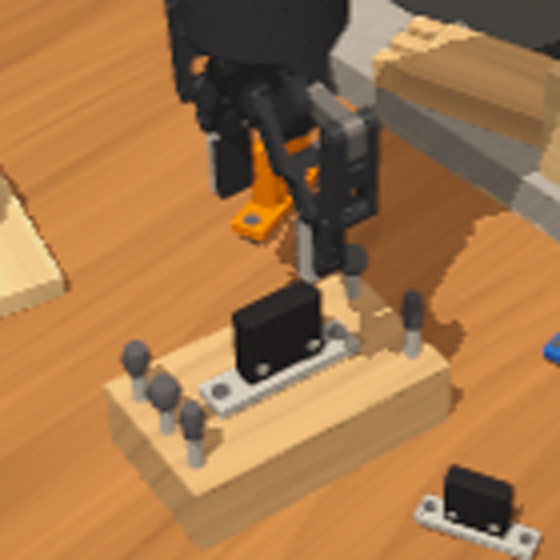

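The open fingers (side crop, about (230,170) and (325,240)) straddle the grip of the large black spanner at (278,330). Next I descend.

Call:
send_rows --pt "0.05 2.5 0.2 0 0.8" --pt "0 2.5 0 0 0.8" --pt "0 1.5 0 0 0.8" --pt "0 0.5 0 0 0.8" --pt "0 0 0 0 0.8"

```text
clock: 5.22
tcp_pos: [0.4555, 0.2713, 0.0708]
orientation: [-1.566, 0.136, -0.137]
contact_force: [0.2, -0.5, 0.4]
grip_width: 0.0678
```

Call:
send_rows --pt "0 0 0 0 0.4" --pt "0 0 0 0 0.1" --pt "0 0 0 0 0.0" --pt "0 0 0 0 0" --pt "0 0 0 0 0" --pt "0 0 0 0 0" --force 110

```text
clock: 5.98
tcp_pos: [0.4553, 0.2712, 0.0708]
orientation: [-1.566, 0.136, -0.137]
contact_force: [-0.9, -1.4, 5.6]
grip_width: 0.0147
```

```bash
python3 - <<'E'
from h import *
st()
for n,s in(("top",(170,200,280,290)),("side",(180,180,320,320))):
    im,K,T=load(n); a,b,c,d=s
    cv2.imwrite(f"pics/g2_{n}.png",cv2.resize(im[b:d,a:c],None,fx=4,fy=4,interpolation=cv2.INTER_CUBIC)[...,::-1])
E
```

```text
t 5.97 p [0.4553 0.2712 0.0708] a -9.94 tilt 0.03 F [-0.9 -1.4  5.6] M [-0.19  0.33 -0.16] w 0.0147 j7 [-0.18  0.55 -0.6   2.01  0.47  0.72 -1.25]
```

View pics/g2_side.png

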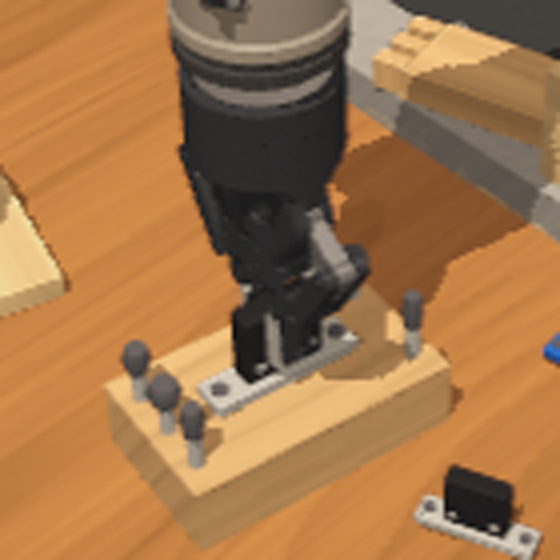

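Call:
send_rows --pt "0 -0.6 0 0 0" --pt "0 -1.2 0 0 0" --pt "0 -2.5 0 0 0" --pt "0 -3 0 0 0" --pt "0 -3 0 0 0" --pt "0 -1 0 0 0" --pt "0 0 0 0 0" --pt "0 0 0 0 0"

```text
clock: 7.08
tcp_pos: [0.4546, 0.2704, 0.1822]
orientation: [-1.568, 0.137, -0.135]
contact_force: [0.3, -0.1, -2.5]
grip_width: 0.0148
```

```bash
python3 - <<'E'
from h import *
st()
for n,s in(("top",(170,200,290,290)),("side",(180,180,320,300))):
    im,K,T=load(n); a,b,c,d=s
    cv2.imwrite(f"pics/g3_{n}.png",cv2.resize(im[b:d,a:c],None,fx=5,fy=5,interpolation=cv2.INTER_CUBIC)[...,::-1])
E
```

```text
t 7.08 p [0.4546 0.2704 0.1822] a -9.93 tilt 0.11 F [ 0.3 -0.1 -2.5] M [ 0.01  0.01 -0.03] w 0.0148 j7 [-0.08  0.4  -0.7   1.93  0.32  0.93 -1.12]
```

View pics/g3_side.png

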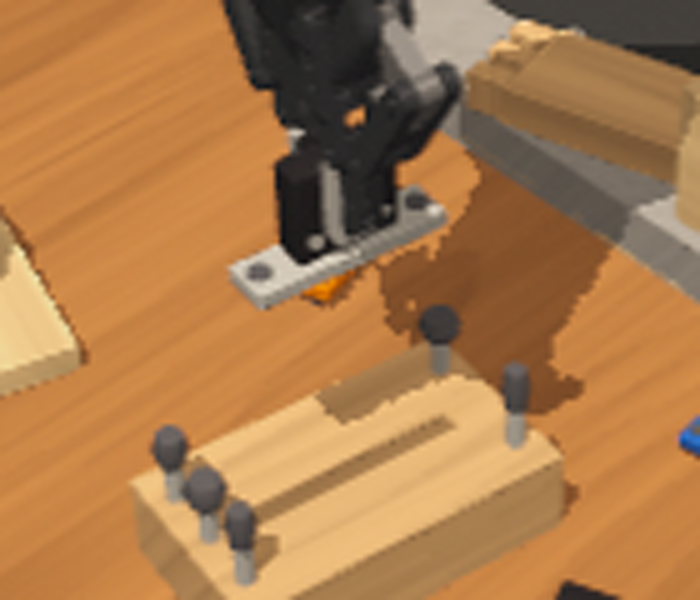

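View pics/g3_top.png

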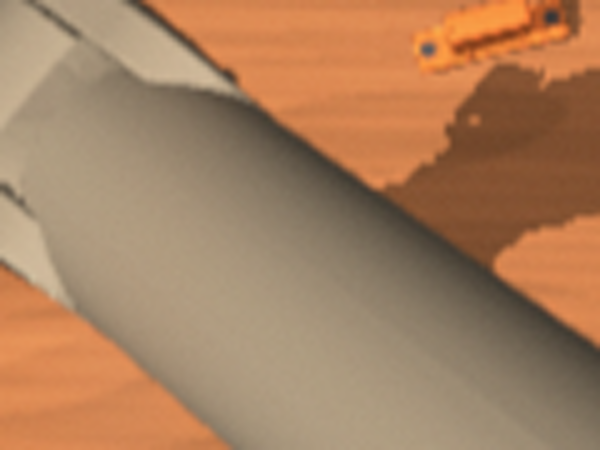

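```bash
python3 - <<'E'
from h import *
from m import pts
p,a=st()
q=pts("side",(180,180),5,[(259,272),(417,200)],p[2]-.0308+.008)
d=q[1]-q[0];print(q.mean(0),np.linalg.norm(d),np.degrees(np.arctan2(d[1],d[0])))
e=q.mean(0)-p[:2]; t=np.radians(a); print("offset tool x,z mm",1000*(e[0]*np.cos(t)+e[1]*np.sin(t)),1000*(-e[0]*np.sin(t)+e[1]*np.cos(t)))
s=pts("side",(180,180),5,[(262,507),(450,422)],.04);print("slot ends",s,s.mean(0),np.linalg.norm(s[1]-s[0]))
E
```

```text
t 7.17 p [0.4546 0.2706 0.1821] a -9.92 tilt 0.12 F [ 0.2 -0.2 -2.1] M [ 0.02 -0.04  0.02] w 0.0147 j7 [-0.09  0.4  -0.7   1.93  0.32  0.93 -1.12]
[0.45566735 0.26904821] 0.07076704192210798 -99.7494757961089
offset tool x,z mm 1.3640266612582084 -1.3247499432670538
slot ends [[0.46371597 0.31038362]
 [0.44329656 0.22453398]] [0.45350627 0.2674588 ] 0.08824462056311241
```

Call:
send_rows --pt "1.2 0 -2.3 0 0" --pt "2.4 0 -4.6 0 0" --pt "2.4 0 -4.6 0 0" --pt "2.4 0 -4.6 0 0" --pt "2.4 0 -4.6 0 0" --pt "2.4 0 -4.6 0 0" --pt "2.4 0 -4.6 0 0" --pt "2.4 0 -4.6 0 0" --pt "2.4 0 -4.6 0 0" --pt "1.0 0 -2.0 0 0"

```text
clock: 8.52
tcp_pos: [0.5951, -0.1748, 0.1824]
orientation: [-1.567, 0.14, -0.139]
contact_force: [-0.1, 0.3, -2.2]
grip_width: 0.0147
```

Call:
send_rows --pt "0 0 0 -9 0" --pt "0 0 0 -9 0" --pt "0 0 0 -9 0" --pt "0 0 0 -9 0" --pt "0 0 0 -9 0" --pt "0 0 0 -9 0" --pt "0 0 0 -9 0" --pt "0 0 0 -9 0" --pt "0 0 0 -9 0" --pt "0 0 0 -9 0" --pt "0 0 0 -0.7 0" --pt "0 0 0 0 0"

```text
clock: 10.02
tcp_pos: [0.595, -0.1702, 0.1831]
orientation: [-1.281, -1.088, 1.088]
contact_force: [0.3, -0.1, -1.5]
grip_width: 0.0144
```

```bash
python3 - <<'E'
from h import *
to(.594,-.172,.09,80.8)
for n,s in(("top",(335,155,435,255)),("side",(280,90,380,190))):
    im,K,T=load(n); a,b,c,d=s
    cv2.imwrite(f"pics/r1_{n}.png",cv2.resize(im[b:d,a:c],None,fx=6,fy=6,interpolation=cv2.INTER_CUBIC)[...,::-1])
E
```

```text
t 10.03 p [ 0.595  -0.1702  0.1831] a 80.65 tilt 0.03 F [ 0.3 -0.1 -1.5] M [-0.02 -0.04  0.02] w 0.0144 j7 [ 0.81  0.61 -0.9   1.71  0.53  1.09  1.15]
cm dx -0.19 dy 9.31 dz 0.07 spin -0.15
```

View pics/r1_side.png

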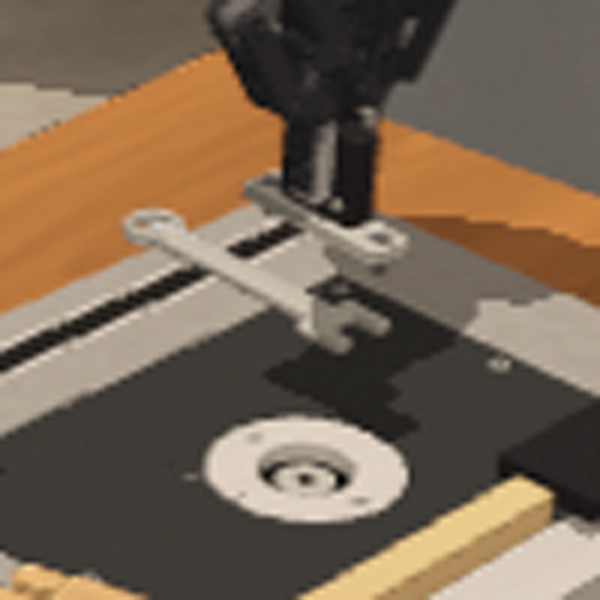

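View pics/r1_top.png

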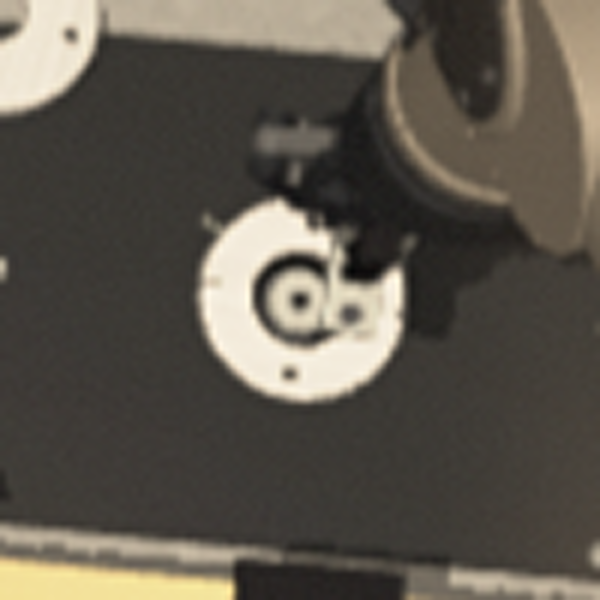

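Call:
send_rows --pt "-0.1 2 0.05 -0.15 0" --pt "-0.1 3 0 0 0" --pt "0 3 0 0 0" --pt "0 1.8 0 0 0" --pt "0 0.8 0 0 0" --pt "0 0 0 0 0" --pt "0 0 0 0 0"

```text
clock: 11.0
tcp_pos: [0.5951, -0.1726, 0.0783]
orientation: [-1.281, -1.093, 1.091]
contact_force: [0.1, 0.3, -1.3]
grip_width: 0.0146
```

```bash
python3 - <<'E'
from h import *
to(.594,-.172,.075,80.8)
for n,s in(("top",(355,170,425,240)),("side",(290,125,365,200))):
    im,K,T=load(n); a,b,c,d=s
    cv2.imwrite(f"pics/r2_{n}.png",cv2.resize(im[b:d,a:c],None,fx=8,fy=8,interpolation=cv2.INTER_CUBIC)[...,::-1])
E
```

```text
t 11.0 p [ 0.5951 -0.1726  0.0783] a 80.92 tilt 0.1 F [ 0.1  0.3 -1.3] M [-0.03 -0.02 -0.04] w 0.0146 j7 [ 0.76  0.73 -0.81  1.78  0.65  0.92  1.07]
cm dx 0.04 dy 0.33 dz 0.12 spin 0.12
```

View pics/r2_side.png

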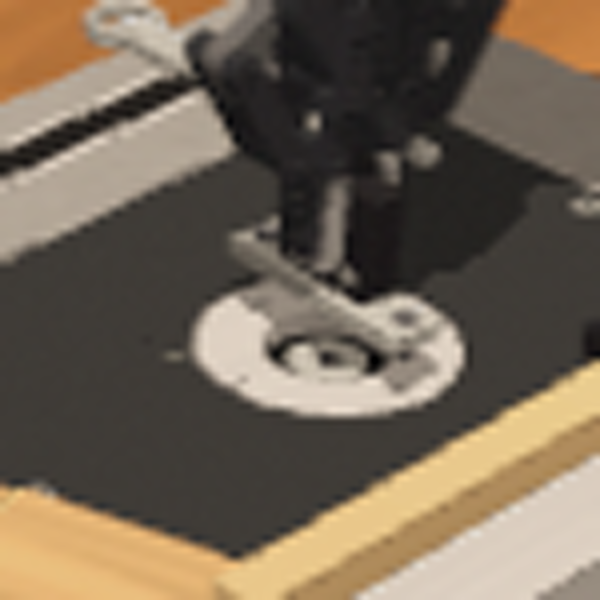

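View pics/r2_top.png

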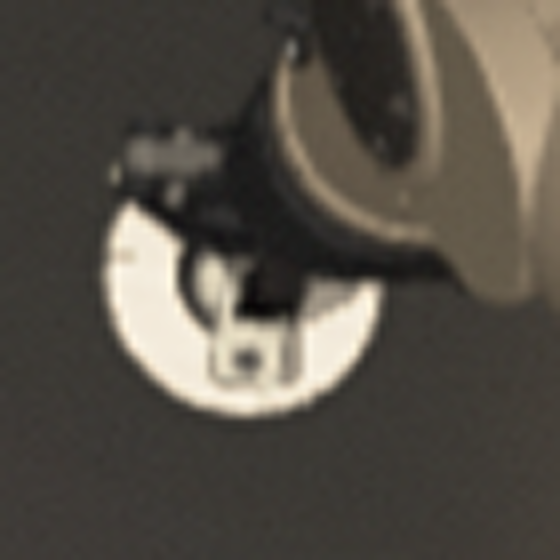

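```bash
python3 - <<'E'
from h import *
from m import pts
p,a=st()
zt=p[2]-.0308+.008
t=np.radians(-9.05); n0=-.035*np.array([np.cos(t),np.sin(t)])
dt=pts("top",(355,170),8,[(250,358)],zt)[0]; ds=pts("side",(290,125),8,[(406,318)],zt)[0]
ht=pts("top",(355,180),12,[(338,447)],.0285)[0]; hs=pts("side",(300,145),12,[(482,342)],.0285)[0]
print("dot",dt,ds,"tcp-exp",p[:2]+n0); print("hole",ht,hs)
print("hole-dot mm",1e3*(ht-dt),1e3*(hs-ds))
E
```

```text
t 11.1 p [ 0.5949 -0.1727  0.0783] a 80.92 tilt 0.1 F [ 1.2 -0.7 -1.9] M [-0.03 -0.06  0.02] w 0.0147 j7 [ 0.76  0.73 -0.81  1.78  0.65  0.92  1.07]
dot [ 0.56101834 -0.16926623] [ 0.56158643 -0.16878086] tcp-exp [ 0.56038396 -0.1671844 ]
hole [ 0.55906834 -0.16629929] [ 0.56046073 -0.16836298]
hole-dot mm [-1.94999294  2.96693705] [-1.12570218  0.41787533]
```

Call:
send_rows --pt "0.18 0 0.15 0 0" --pt "0 0.3 0 0 0" --pt "0 0 0 0 0" --pt "0 0 0 0 0"

```text
clock: 11.8
tcp_pos: [0.5931, -0.1706, 0.0742]
orientation: [-1.28, -1.092, 1.092]
contact_force: [-0.2, 0.0, -1.4]
grip_width: 0.0147
```

```bash
python3 - <<'E'
from h import *
to(.5938,-.1706,.075,80.8)
for n,s in(("top",(355,170,425,240)),("side",(290,125,365,200))):
    im,K,T=load(n); a,b,c,d=s
    cv2.imwrite(f"pics/r3_{n}.png",cv2.resize(im[b:d,a:c],None,fx=8,fy=8,interpolation=cv2.INTER_CUBIC)[...,::-1])
E
```

```text
t 11.8 p [ 0.5931 -0.1706  0.0742] a 80.92 tilt 0.01 F [-0.2  0.  -1.4] M [-0.05 -0.    0.  ] w 0.0147 j7 [ 0.76  0.73 -0.81  1.79  0.66  0.92  1.07]
cm dx 0.01 dy -0.08 dz -0.07 spin 0.12
```

View pics/r3_side.png

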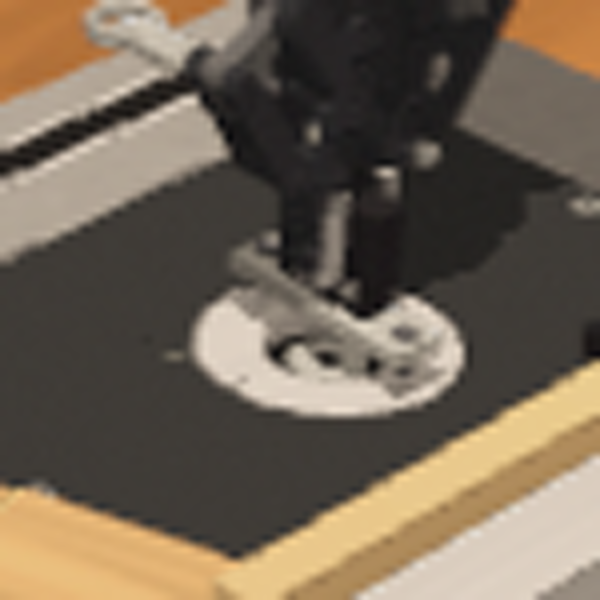

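View pics/r3_top.png

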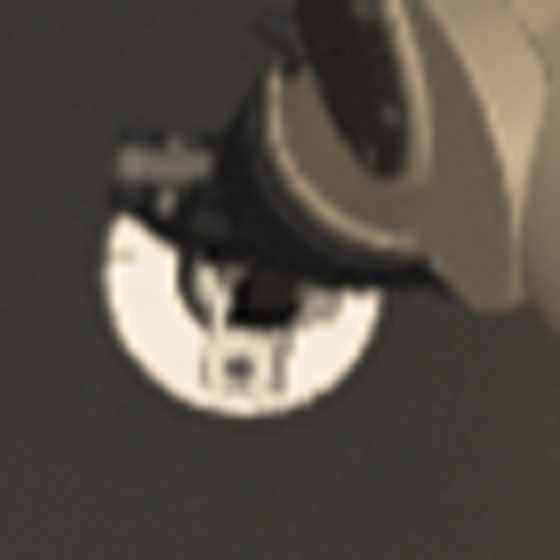

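```bash
python3 - <<'E'
from h import *
from m import pts
p,a=st()
zt=p[2]-.0308+.008
def cen(n,c,w,bg):  # dark centroid
    im,K,T=load(n); g=cv2.cvtColor(im,cv2.COLOR_RGB2GRAY).astype(float)
    x,y=int(round(c[0])),int(round(c[1])); s=g[y-w:y+w+1,x-w:x+w+1]; wt=np.clip(bg-s,0,None); Y,X=np.mgrid[y-w:y+w+1,x-w:x+w+1]
    print(n,s.astype(int).tolist()); return (X*wt).sum()/wt.sum(),(Y*wt).sum()/wt.sum()
ct=cen("top",(355+240.5/8-.5,170+368.5/8-.5),1,200); cs=cen("side",(290+408.5/8-.5,125+333.5/8-.5),1,180)
im,K,T=load("top"); dt=back(K,T,ct,zt)[:2]; im,K,T=load("side"); ds=back(K,T,cs,zt)[:2]
im0=cv2.cvtColor(cv2.imread("pics/top0.png"),cv2.COLOR_BGR2GRAY); print(im0[215:220,380:387].tolist())
im1=cv2.cvtColor(cv2.imread("pics/side0.png"),cv2.COLOR_BGR2GRAY); print(im1[171:177,336:345].tolist())
ht=pts("top",(355,180),12,[(338,447)],.0285)[0]; hs=pts("side",(300,145),12,[(482,342)],.0285)[0]
print(ct,cs,"dot",dt,ds); print("hole",ht,hs)
print("hole-dot mm",1e3*(ht-dt),1e3*(hs-ds))
E
```

```text
t 11.9 p [ 0.5931 -0.1706  0.0743] a 80.92 tilt 0.01 F [-0.2  0.2 -2.1] M [-0.03 -0.04 -0.02] w 0.0148 j7 [ 0.76  0.73 -0.81  1.79  0.66  0.92  1.07]
top [[91, 100, 149], [90, 95, 139], [143, 135, 180]]
side [[160, 181, 195], [100, 108, 155], [125, 147, 157]]
[[234, 234, 225, 222, 231, 237, 237], [233, 228, 167, 148, 195, 234, 235], [233, 224, 121, 86, 167, 233, 234], [235, 232, 198, 181, 208, 234, 234], [237, 238, 236, 236, 236, 236, 235]]
[[88, 163, 208, 209, 210, 209, 208, 208, 207], [208, 209, 209, 209, 208, 208, 207, 207, 207], [209, 204, 183, 153, 146, 180, 207, 208, 197], [208, 207, 204, 194, 198, 207, 209, 198, 136], [207, 207, 207, 208, 197, 149, 136, 71, 63], [173, 148, 138, 86, 71, 64, 63, 60, 59]]
(np.float64(384.78761061946904), np.float64(215.8259587020649)) (np.float64(340.6525974025974), np.float64(166.29545454545453)) dot [ 0.55762095 -0.16732216] [ 0.55849914 -0.1667826 ]
hole [ 0.55906834 -0.16629929] [ 0.56046073 -0.16836298]
hole-dot mm [1.44739096 1.02287524] [ 1.96159312 -1.58037966]
```

Call:
send_rows --pt "0 0 -0.07 -0.1 0" --pt "0 0.3 0 0 0" --pt "0 0.2 0 0 0" --pt "0 0.1 0 0 0" --pt "0 0.1 0 0 0" --pt "0 0 0 0 0"

```text
clock: 12.95
tcp_pos: [0.5937, -0.1707, 0.0672]
orientation: [-1.279, -1.093, 1.093]
contact_force: [0.3, 0.6, -2.4]
grip_width: 0.0147
```

```bash
python3 -c "
from h import *
to(.5938,-.1706,.06,80.8)"
```

```text
t 12.95 p [ 0.5937 -0.1707  0.0672] a 81.03 tilt 0.0 F [ 0.3  0.6 -2.4] M [-0.02  0.03 -0.01] w 0.0147 j7 [ 0.75  0.74 -0.8   1.79  0.67  0.91  1.06]
cm dx 0.01 dy 0.72 dz -0.00 spin 0.23
```

Call:
send_rows --pt "0 0.05 0 0.1 0" --pt "0 0.05 0 0 0" --pt "0 0 0 0 0"

```text
clock: 13.32
tcp_pos: [0.5939, -0.1708, 0.0663]
orientation: [-1.28, -1.092, 1.092]
contact_force: [-0.2, 0.3, -2.5]
grip_width: 0.0148
```

Call:
send_rows --pt "0 0.05 0 0 0" --pt "0 0.05 0 0 0" --pt "0 0 0 0 0"

```text
clock: 13.7
tcp_pos: [0.5939, -0.1708, 0.0653]
orientation: [-1.28, -1.092, 1.092]
contact_force: [0.6, -0.6, -1.3]
grip_width: 0.0149
```

```bash
python3 -c "
from h import *
to(.5938,-.1706,.06,80.8)"
```

```text
t 13.7 p [ 0.5939 -0.1708  0.0653] a 80.92 tilt 0.01 F [ 0.6 -0.6 -1.3] M [-0.19 -0.18 -0.01] w 0.0149 j7 [ 0.75  0.74 -0.8   1.79  0.67  0.9   1.06]
cm dx 0.02 dy 0.53 dz 0.01 spin 0.12
```

Call:
send_rows --pt "0 0.05 0 0 0" --pt "0 0.05 0 0 0" --pt "0 0 0 0 0"

```text
clock: 14.08
tcp_pos: [0.5939, -0.1708, 0.0643]
orientation: [-1.28, -1.092, 1.092]
contact_force: [-1.3, -1.4, -0.7]
grip_width: 0.0147
```

```bash
python3 -c "
from h import *
to(.5938,-.1706,.06,80.8)"
```

```text
t 14.07 p [ 0.5939 -0.1708  0.0643] a 80.93 tilt 0.02 F [-1.3 -1.4 -0.7] M [-0.24 -0.26  0.01] w 0.0147 j7 [ 0.75  0.75 -0.8   1.79  0.67  0.9   1.06]
cm dx 0.02 dy 0.43 dz 0.01 spin 0.13
```

```bash
python3 - <<'E'
from h import *
for n,s in(("top",(355,170,425,240)),("side",(290,125,365,200))):
    im,K,T=load(n); a,b,c,d=s
    cv2.imwrite(f"pics/r4_{n}.png",cv2.resize(im[b:d,a:c],None,fx=8,fy=8,interpolation=cv2.INTER_CUBIC)[...,::-1])
st()
E
```

```text
t 14.18 p [ 0.5939 -0.1708  0.0643] a 80.92 tilt 0.02 F [ 0.5 -1.2 -0.8] M [-0.27 -0.24  0.06] w 0.0145 j7 [ 0.75  0.75 -0.8   1.79  0.67  0.9   1.06]
```

View pics/r4_side.png

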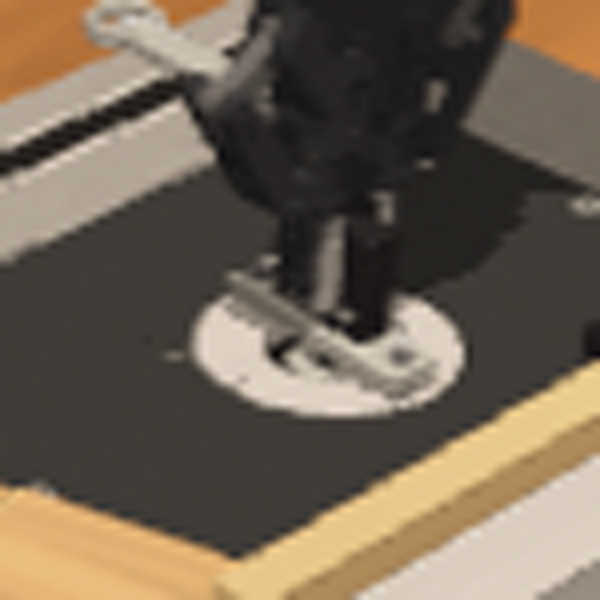

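View pics/r4_top.png

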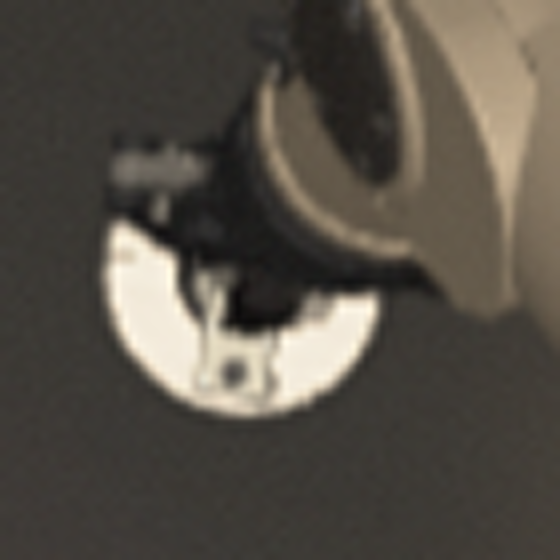

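Call:
send_rows --pt "0 0.05 0 0 0" --pt "0 0.05 0 0 0" --pt "0 0 0 0 0"

```text
clock: 14.55
tcp_pos: [0.5939, -0.1708, 0.0633]
orientation: [-1.28, -1.092, 1.092]
contact_force: [1.2, -1.5, -0.3]
grip_width: 0.0144
```

```bash
python3 -c "
from h import *
to(.5938,-.1706,.06,80.8)"
```

```text
t 14.55 p [ 0.5939 -0.1708  0.0633] a 80.92 tilt 0.02 F [ 1.2 -1.5 -0.3] M [-0.38 -0.28  0.03] w 0.0144 j7 [ 0.75  0.75 -0.8   1.79  0.67  0.9   1.06]
cm dx 0.02 dy 0.33 dz 0.01 spin 0.12
```

Call:
send_rows --pt "-0.03 0 -0.03 0 0" --pt "0 0.05 0 0 0" --pt "0 0.05 0 0 0" --pt "0 0 0 0 0"

```text
clock: 15.05
tcp_pos: [0.5939, -0.1709, 0.0622]
orientation: [-1.28, -1.092, 1.092]
contact_force: [0.6, -0.9, -1.2]
grip_width: 0.0148
```

```bash
python3 -c "
from h import *
to(.5938,-.1706,.06,80.8)"
```

```text
t 15.05 p [ 0.5939 -0.1709  0.0622] a 80.93 tilt 0.02 F [ 0.6 -0.9 -1.2] M [-0.18 -0.11 -0.03] w 0.0148 j7 [ 0.75  0.75 -0.8   1.79  0.67  0.9   1.06]
cm dx 0.03 dy 0.22 dz 0.02 spin 0.13
```

Call:
send_rows --pt "-0.02 0.05 -0.02 0 0" --pt "0 0.05 0 0 0" --pt "0 0.05 0 0 0" --pt "0 0.05 0 0 0" --pt "0 0 0 0 0"

```text
clock: 15.68
tcp_pos: [0.5941, -0.1712, 0.0602]
orientation: [-1.28, -1.092, 1.092]
contact_force: [-0.2, -0.1, -2.2]
grip_width: 0.015
```

```bash
python3 -c "
from h import *
to(.5938,-.1706,.06,80.8)"
```

```text
t 15.68 p [ 0.5941 -0.1712  0.0602] a 80.93 tilt 0.01 F [-0.2 -0.1 -2.2] M [-0.02 -0.   -0.  ] w 0.015 j7 [ 0.75  0.75 -0.8   1.79  0.67  0.9   1.05]
cm dx 0.06 dy 0.02 dz 0.04 spin 0.13
```

Call:
send_rows --pt "0 0.05 0 0 0" --pt "0 0 0 1 0" --pt "0 0 0 2 0" --pt "0 0 0 2 0" --pt "0 0 0 0 0" --pt "0 0 0 0 0"

```text
clock: 16.42
tcp_pos: [0.5941, -0.1713, 0.0598]
orientation: [-1.315, -1.026, 1.026]
contact_force: [-0.2, -0.8, -2.2]
grip_width: 0.0148
```

```bash
python3 -c "
from h import *
to(.5941,-.1712,.0598,80.8)"
```

```text
t 16.43 p [ 0.5941 -0.1713  0.0598] a 75.92 tilt 0.01 F [-0.2 -0.8 -2.2] M [-0.13 -0.07  0.08] w 0.0148 j7 [ 0.73  0.74 -0.78  1.79  0.66  0.89  0.98]
cm dx 0.01 dy -0.00 dz 0.01 spin -4.88
```

Call:
send_rows --pt "0 0 0 2 0" --pt "0 0 0 2 0" --pt "0 0 0 2 0" --pt "0 0 0 2 0" --pt "0 0 0 2 0" --pt "0 0 0 2 0"

```text
clock: 17.18
tcp_pos: [0.5942, -0.1712, 0.0598]
orientation: [-1.392, -0.866, 0.866]
contact_force: [0.4, -0.7, -3.4]
grip_width: 0.0146
```

```bash
python3 - <<'E'
from h import *
st()
for n,s in(("top",(355,170,425,240)),("side",(290,125,365,200))):
    im,K,T=load(n); a,b,c,d=s
    cv2.imwrite(f"pics/r5_{n}.png",cv2.resize(im[b:d,a:c],None,fx=8,fy=8,interpolation=cv2.INTER_CUBIC)[...,::-1])
st()
E
```

```text
t 17.18 p [ 0.5942 -0.1712  0.0598] a 63.8 tilt 0.0 F [ 0.4 -0.7 -3.4] M [-0.11 -0.09  0.3 ] w 0.0146 j7 [ 0.7   0.73 -0.73  1.79  0.62  0.87  0.79]
t 17.27 p [ 0.5942 -0.1713  0.0598] a 63.85 tilt 0.0 F [-0.2  0.4 -3.3] M [-0.16 -0.03  0.17] w 0.014 j7 [ 0.7   0.73 -0.73  1.79  0.62  0.87  0.79]
```

View pics/r5_top.png

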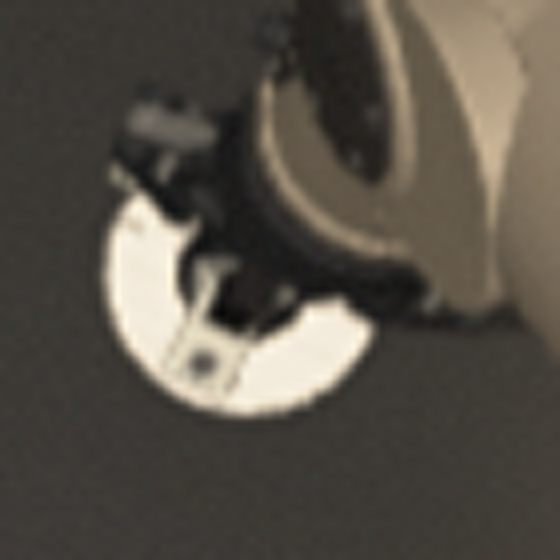

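View pics/r5_side.png

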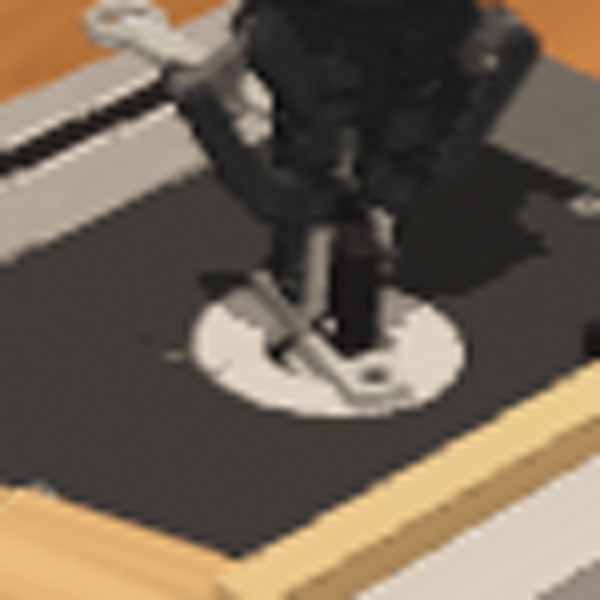

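Call:
send_rows --pt "0 0 0 2 0" --pt "0 0 0 2 0" --pt "0 0 0 2 0" --pt "0 0 0 2 0" --pt "0 0 0 1 0" --pt "0 0 0 1 0"

```text
clock: 18.02
tcp_pos: [0.5942, -0.1712, 0.0598]
orientation: [-1.443, -0.733, 0.733]
contact_force: [0.9, 0.2, -3.5]
grip_width: 0.0144
```

```bash
python3 -c "
from h import *
st()"
```

```text
t 18.02 p [ 0.5942 -0.1712  0.0598] a 53.86 tilt 0.01 F [ 0.9  0.2 -3.5] M [-0.09 -0.14  0.4 ] w 0.0144 j7 [ 0.68  0.71 -0.69  1.79  0.59  0.85  0.64]
```

Call:
send_rows --pt "0 0 0 1 0" --pt "0 0 0 1 0"

```text
clock: 18.27
tcp_pos: [0.5942, -0.1712, 0.0598]
orientation: [-1.453, -0.707, 0.706]
contact_force: [0.4, -0.1, -3.5]
grip_width: 0.0141
```

```bash
python3 -c "
from h import *
st()"
```

```text
t 18.27 p [ 0.5942 -0.1712  0.0598] a 51.86 tilt 0.01 F [ 0.4 -0.1 -3.5] M [-0.07 -0.14  0.33] w 0.0141 j7 [ 0.67  0.71 -0.69  1.79  0.58  0.85  0.61]
```

Call:
send_rows --pt "0 0 0 1 0" --pt "0 0 0 0.5 0"

```text
clock: 18.52
tcp_pos: [0.5942, -0.1712, 0.0598]
orientation: [-1.459, -0.687, 0.687]
contact_force: [1.0, -0.6, -4.3]
grip_width: 0.0147
```

```bash
python3 -c "
from h import *
st()"
```

```text
t 18.52 p [ 0.5942 -0.1712  0.0598] a 50.39 tilt 0.01 F [ 1.  -0.6 -4.3] M [-0.06 -0.19  0.31] w 0.0147 j7 [ 0.67  0.71 -0.68  1.79  0.58  0.85  0.59]
```

Call:
send_rows --pt "0 0 0 0.5 0" --pt "0 0 0 0.5 0"

```text
clock: 18.77
tcp_pos: [0.5942, -0.1712, 0.0598]
orientation: [-1.464, -0.674, 0.674]
contact_force: [0.0, -0.4, -4.1]
grip_width: 0.0149
```

```bash
python3 -c "
from h import *
st()"
```

```text
t 18.77 p [ 0.5942 -0.1712  0.0598] a 49.43 tilt 0.01 F [ 0.  -0.4 -4.1] M [-0.03 -0.2   0.58] w 0.0149 j7 [ 0.67  0.71 -0.68  1.79  0.58  0.85  0.58]
```

Call:
send_rows --pt "0 0 0 0.3 0"

```text
clock: 18.9
tcp_pos: [0.5942, -0.1712, 0.0598]
orientation: [-1.465, -0.67, 0.67]
contact_force: [0.6, -0.5, -5.0]
grip_width: 0.0146
```

```bash
python3 -c "
from h import *
st()"
```

```text
t 18.9 p [ 0.5942 -0.1712  0.0598] a 49.16 tilt 0.01 F [ 0.6 -0.5 -5. ] M [-0.02 -0.19  0.75] w 0.0146 j7 [ 0.67  0.71 -0.68  1.79  0.57  0.85  0.57]
```

Call:
send_rows --pt "0 0 0 0.2 0" --pt "0 0 0 0 0" --pt "0 0 0 0 0"

```text
clock: 19.27
tcp_pos: [0.5942, -0.1712, 0.0598]
orientation: [-1.466, -0.667, 0.667]
contact_force: [1.2, 0.6, -4.5]
grip_width: 0.0147
```

```bash
python3 -c "
from h import *
st()"
```

```text
t 19.27 p [ 0.5942 -0.1712  0.0598] a 48.95 tilt 0.01 F [ 1.2  0.6 -4.5] M [-0.02 -0.23  0.93] w 0.0147 j7 [ 0.67  0.71 -0.68  1.79  0.57  0.85  0.57]
```

Call:
send_rows --pt "0 0 0 0 0" --pt "0 0 0 0 0" --pt "0 0 0 0 0" --pt "0 0 0 0 0"

```text
clock: 19.77
tcp_pos: [0.5942, -0.1712, 0.0598]
orientation: [-1.466, -0.667, 0.667]
contact_force: [1.0, -0.2, -5.1]
grip_width: 0.0144
```

```bash
python3 - <<'E'
from h import *
st()
for n,s in(("top",(355,170,425,240)),("side",(290,125,365,200))):
    im,K,T=load(n); a,b,c,d=s
    cv2.imwrite(f"pics/r6_{n}.png",cv2.resize(im[b:d,a:c],None,fx=8,fy=8,interpolation=cv2.INTER_CUBIC)[...,::-1])
E
```

```text
t 19.77 p [ 0.5942 -0.1712  0.0598] a 48.93 tilt 0.01 F [ 1.  -0.2 -5.1] M [ 0.06 -0.28  0.96] w 0.0144 j7 [ 0.67  0.71 -0.68  1.79  0.57  0.85  0.57]
```

View pics/r6_top.png

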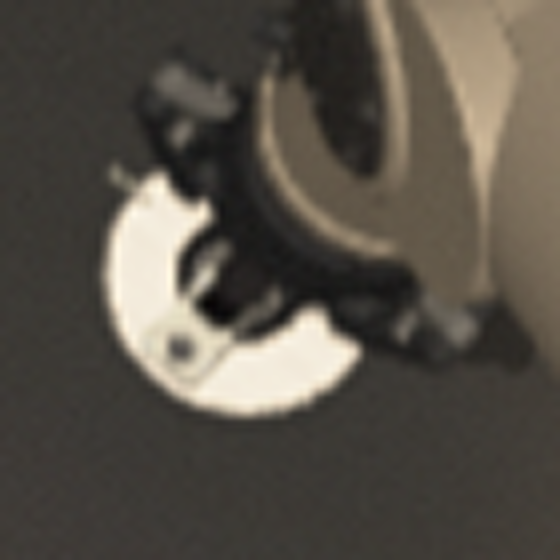

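View pics/r6_side.png

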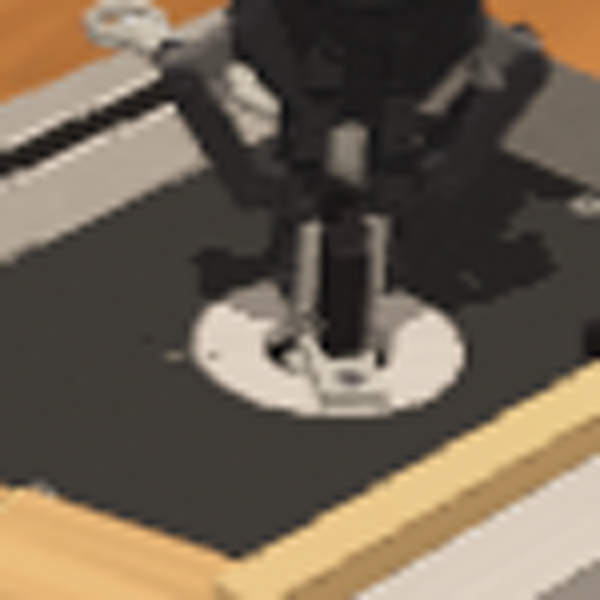

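The ring's engraved line (150,188) now meets the plate line (122,178), and the torque held at 0.96 N m. Next I relieve it and lift out.

Call:
send_rows --pt "0 0 0 -0.7 0" --pt "0 0 0 -0.7 0" --pt "0 0 0 0 0"

```text
clock: 20.25
tcp_pos: [0.5942, -0.1714, 0.06]
orientation: [-1.46, -0.685, 0.685]
contact_force: [0.7, -0.3, -2.9]
grip_width: 0.0145
```

```bash
python3 -c "
from h import *
st()"
```

```text
t 20.25 p [ 0.5942 -0.1714  0.06  ] a 50.26 tilt 0.01 F [ 0.7 -0.3 -2.9] M [ 0.11 -0.1  -0.05] w 0.0145 j7 [ 0.67  0.71 -0.68  1.79  0.58  0.85  0.59]
```

Free. Lifting gently, then to 0.18.

Call:
send_rows --pt "0 -0.2 0 0 0" --pt "0 -0.3 0 0 0" --pt "0 -0.4 0 0 0" --pt "0 -0.6 0 0 0" --pt "0 -1.5 0 0 0" --pt "0 -3 0 0 0" --pt "0 -3 0 0 0" --pt "0 -3 0 0 0" --pt "0 0 0 0 0"

```text
clock: 21.38
tcp_pos: [0.596, -0.1712, 0.1832]
orientation: [-1.463, -0.69, 0.683]
contact_force: [1.3, -0.7, -1.9]
grip_width: 0.0144
```

```bash
python3 - <<'E'
from h import *
to(.454,.2708,.18,-10)
im,K,T=load("side")
cv2.imwrite("pics/r7.png",cv2.resize(im[90:200,280:380],None,fx=6,fy=5.4,interpolation=cv2.INTER_CUBIC)[...,::-1])
E
```

```text
t 21.38 p [ 0.596  -0.1712  0.1832] a 50.32 tilt 0.32 F [ 1.3 -0.7 -1.9] M [ 0.03 -0.    0.05] w 0.0144 j7 [ 0.74  0.56 -0.77  1.72  0.45  1.04  0.69]
cm dx 24.95 dy 0.32 dz 39.14 spin 60.32
```

View pics/r7.png

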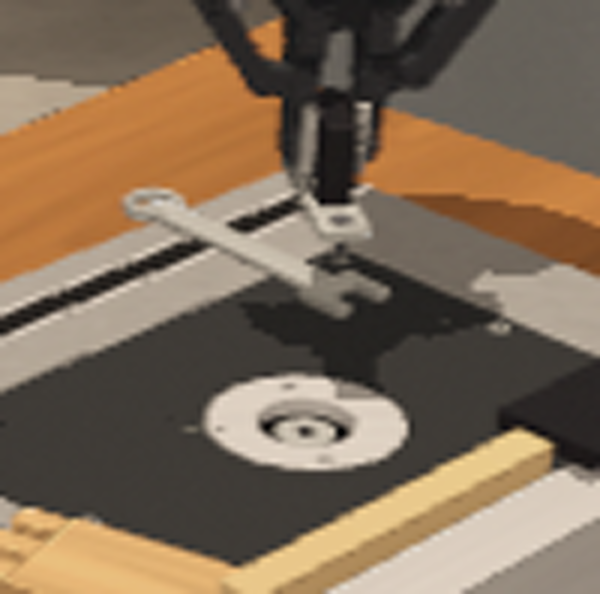

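Call:
send_rows --pt "0 0 0 10 0" --pt "0 0 0 10 0" --pt "0 0 0 10 0" --pt "0 0 0 10 0" --pt "0 0 0 10 0" --pt "0 0 0 10 0" --pt "0 0 0 1 0" --pt "0 0 0 0 0"

```text
clock: 22.42
tcp_pos: [0.5937, -0.1711, 0.1791]
orientation: [-1.566, 0.145, -0.143]
contact_force: [-0.5, 0.4, -1.6]
grip_width: 0.0145
```

```bash
python3 -c "
from h import *
to(.454,.2715,.18,-10.7)"
```

```text
t 22.43 p [ 0.5937 -0.1711  0.1791] a -10.5 tilt 0.07 F [-0.5  0.4 -1.6] M [0.03 0.03 0.04] w 0.0145 j7 [ 0.57  0.51 -0.53  1.73  0.3   0.99 -0.25]
cm dx -21.80 dy -0.09 dz 40.98 spin 0.20
```

Call:
send_rows --pt "-1.2 0 2.3 0.2 0" --pt "-2.4 0 4.5 0 0" --pt "-2.4 0 4.5 0 0" --pt "-2.4 0 4.5 0 0" --pt "-2.4 0 4.5 0 0" --pt "-2.4 0 4.5 0 0" --pt "-2.4 0 4.5 0 0" --pt "-2.4 0 4.5 0 0" --pt "-2.4 0 4.5 0 0" --pt "-1.4 0 2.7 0 0" --pt "0 0 0 0 0" --pt "0 0 0 0 0"

```text
clock: 23.92
tcp_pos: [0.4576, 0.2715, 0.1795]
orientation: [-1.567, 0.149, -0.148]
contact_force: [0.2, -0.0, -1.1]
grip_width: 0.0143
```

```bash
python3 -c "
from h import *
to(.454,.2715,.095,-10.7)"
```

```text
t 23.93 p [0.4576 0.2715 0.1795] a -10.83 tilt 0.06 F [ 0.2 -0.  -1.1] M [-0.01  0.02  0.03] w 0.0143 j7 [-0.1   0.4  -0.68  1.93  0.32  0.92 -1.13]
cm dx -0.35 dy 8.45 dz -0.07 spin -0.13
```

Call:
send_rows --pt "-0.2 2.5 -0.05 -0.1 0" --pt "-0.15 3 0 0 0" --pt "0 2.2 0 0 0" --pt "0 0.7 0 0 0" --pt "0 0 0 0 0" --pt "0 0 0 0 0"

```text
clock: 24.68
tcp_pos: [0.4546, 0.2728, 0.0967]
orientation: [-1.565, 0.147, -0.149]
contact_force: [0.2, -0.2, -1.3]
grip_width: 0.0147
```

```bash
python3 - <<'E'
from h import *
to(.454,.2715,.08,-10.7)
im,K,T=load("side")
cv2.imwrite("pics/p1.png",cv2.resize(im[210:310,200:300],None,fx=6,fy=6,interpolation=cv2.INTER_CUBIC)[...,::-1])
E
```

```text
t 24.68 p [0.4546 0.2728 0.0967] a -10.8 tilt 0.09 F [ 0.2 -0.2 -1.3] M [-0.   -0.01 -0.04] w 0.0147 j7 [-0.16  0.51 -0.62  1.99  0.43  0.76 -1.23]
cm dx -0.03 dy 1.67 dz -0.14 spin -0.10
```

View pics/p1.png

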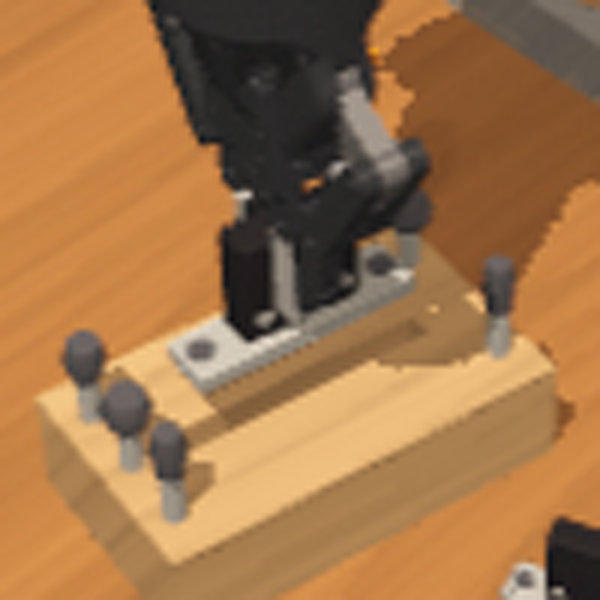

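Call:
send_rows --pt "-0.11 0.6 -0.1 0 0" --pt "0 0.8 0 0 0" --pt "0 0.3 0 0 0" --pt "0 0.1 0 0 0" --pt "0 0.1 0 0 0" --pt "0 0 0 0 0"

```text
clock: 25.48
tcp_pos: [0.4526, 0.2719, 0.0768]
orientation: [-1.566, 0.148, -0.148]
contact_force: [0.1, 0.8, -0.8]
grip_width: 0.0147
```

```bash
python3 -c "
from h import *
to(.454,.2715,.0708,-10.7)"
```

```text
t 25.48 p [0.4526 0.2719 0.0768] a -10.77 tilt 0.01 F [ 0.1  0.8 -0.8] M [ 0.01 -0.01  0.02] w 0.0147 j7 [-0.18  0.54 -0.6   2.01  0.45  0.73 -1.25]
cm dx 0.15 dy 0.60 dz -0.02 spin -0.07
```

Call:
send_rows --pt "0 0.1 0 0 0" --pt "0 0.1 0 0 0" --pt "0 0 0 0 0"

```text
clock: 25.85
tcp_pos: [0.4525, 0.2719, 0.0747]
orientation: [-1.566, 0.148, -0.148]
contact_force: [-0.3, 0.9, -0.8]
grip_width: 0.0147
```

```bash
python3 -c "
from h import *
to(.454,.2715,.0708,-10.7)"
```

```text
t 25.85 p [0.4525 0.2719 0.0747] a -10.78 tilt 0.0 F [-0.3  0.9 -0.8] M [-0.02 -0.01  0.05] w 0.0147 j7 [-0.18  0.54 -0.6   2.01  0.46  0.72 -1.25]
cm dx 0.15 dy 0.39 dz -0.01 spin -0.08
```

Call:
send_rows --pt "0 0.1 0 0 0" --pt "0 0.1 0 0 0" --pt "0 0.1 0 0 0" --pt "0 0 0 0 0"

```text
clock: 26.35
tcp_pos: [0.4525, 0.2718, 0.0717]
orientation: [-1.566, 0.148, -0.148]
contact_force: [-0.3, -0.4, -1.3]
grip_width: 0.0142
```

```bash
python3 -c "
from h import *
to(.454,.2715,.0708,-10.7)"
```

```text
t 26.35 p [0.4525 0.2718 0.0717] a -10.78 tilt 0.01 F [-0.3 -0.4 -1.3] M [-0.05 -0.01 -0.  ] w 0.0142 j7 [-0.19  0.55 -0.6   2.01  0.46  0.72 -1.26]
cm dx 0.15 dy 0.09 dz -0.01 spin -0.08
```

Call:
send_rows --pt "0 0.05 0 0 0" --pt "0 0.05 0 0 0" --pt "0 0 0 0 0"

```text
clock: 26.72
tcp_pos: [0.4526, 0.2719, 0.0709]
orientation: [-1.566, 0.148, -0.148]
contact_force: [-0.7, -0.6, 0.1]
grip_width: 0.0147
```

```bash
python3 - <<'E'
from h import *
st()
im,K,T=load("side")
cv2.imwrite("pics/p2.png",cv2.resize(im[210:310,200:300],None,fx=6,fy=6,interpolation=cv2.INTER_CUBIC)[...,::-1])
E
```

```text
t 26.73 p [0.4526 0.2719 0.0709] a -10.77 tilt 0.01 F [-0.7 -0.6  0.1] M [-0.03  0.06  0.01] w 0.0147 j7 [-0.19  0.55 -0.6   2.01  0.46  0.72 -1.26]
```

View pics/p2.png

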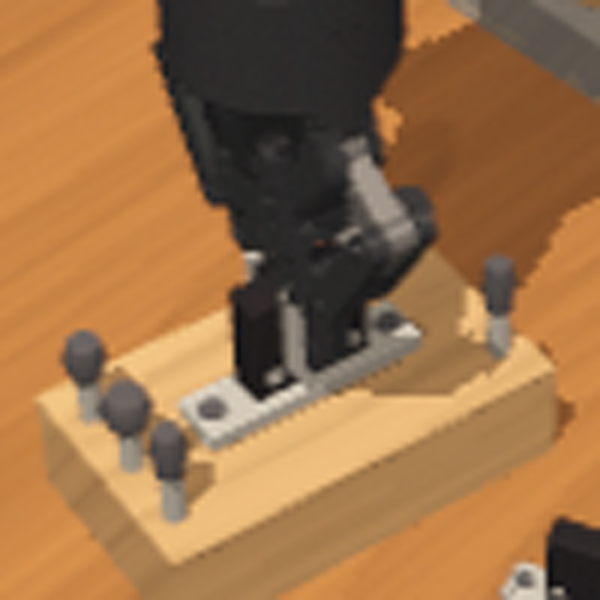

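Call:
send_rows --pt "0 0.02 0 0 0" --pt "0 0 0 0 0" --force 20

```text
clock: 27.02
tcp_pos: [0.4526, 0.2719, 0.0708]
orientation: [-1.566, 0.148, -0.148]
contact_force: [-2.0, -1.1, 3.9]
grip_width: 0.0144
```

Call:
send_rows --pt "0 0 0 0 0.3" --pt "0 0 0 0 0.5" --pt "0 0 0 0 0.7" --pt "0 0 0 0 0.8" --pt "0 0 0 0 0.8" --pt "0 0 0 0 0.8"

```text
clock: 27.78
tcp_pos: [0.4526, 0.2719, 0.0706]
orientation: [-1.566, 0.148, -0.148]
contact_force: [0.8, 0.0, 0.1]
grip_width: 0.0684
```

Call:
send_rows --pt "0 -1 0 0 0.8" --pt "0 -2 0 0 0.8" --pt "0 -3 0 0 0.8" --pt "0 -4 0 0 0.8" --pt "0 -4 0 0 0.8" --pt "-3 -3 0 0 0.8" --pt "-3 0 -5 0 0.8" --pt "0 0 -6 0 0.8" --pt "0 0 -6 0 0.8" --pt "0 0 -6 0 0.8" --pt "0 0 0 0 0.8"

```text
clock: 29.15
tcp_pos: [0.3495, 0.0536, 0.2414]
orientation: [-1.567, 0.152, -0.154]
contact_force: [0.1, 0.5, 0.1]
grip_width: 0.0682
```

```bash
python3 - <<'E'
from h import *
st()
im,K,T=load("side")
cv2.imwrite("pics/p3.png",cv2.resize(im[225:325,195:315],None,fx=6,fy=6,interpolation=cv2.INTER_CUBIC)[...,::-1])
cv2.imwrite("pics/p3s.png",im[...,::-1])
im,K,T=load("top"); cv2.imwrite("pics/p3t.png",im[...,::-1])
E
```

```text
t 29.15 p [0.3495 0.0536 0.2414] a -11.17 tilt 0.14 F [0.1 0.5 0.1] M [ 0.07 -0.03  0.03] w 0.0682 j7 [ 0.33 -0.04 -0.62  2.22 -0.02  0.95 -0.48]
```

View pics/p3.png

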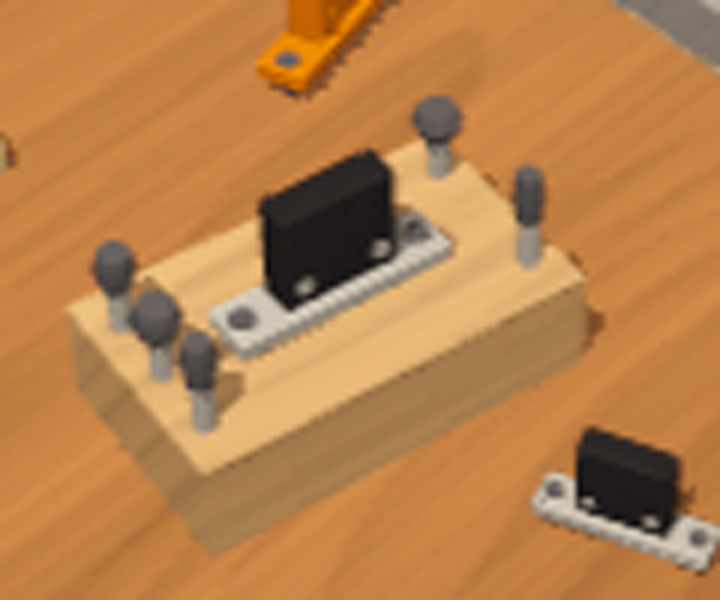

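View pics/p3t.png

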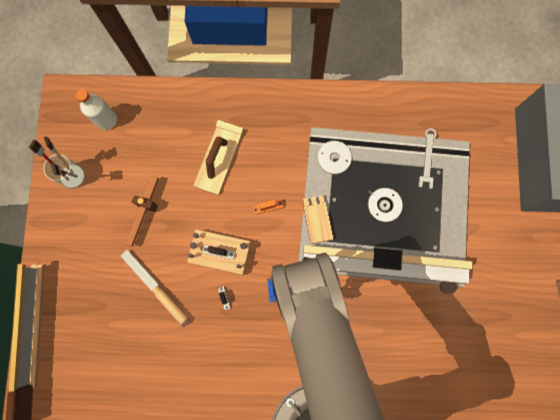

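View pics/p3s.png

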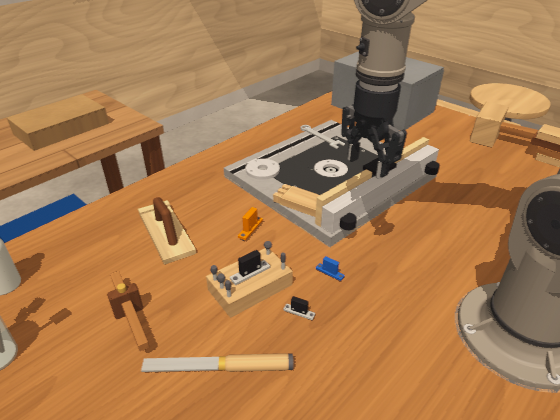

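The spanner sits flat in its slot (p3 crop (330,270)), almost exactly as at the start, and the bystanders are unmoved. One last check of the ring lines.

```bash
python3 - <<'E'
import cv2
im=cv2.imread("pics/p3t.png"); cv2.imwrite("pics/p4.png",cv2.resize(im[180:230,355:415],None,fx=12,fy=12,interpolation=cv2.INTER_CUBIC))
E
```

```text
(no output)
```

View pics/p4.png

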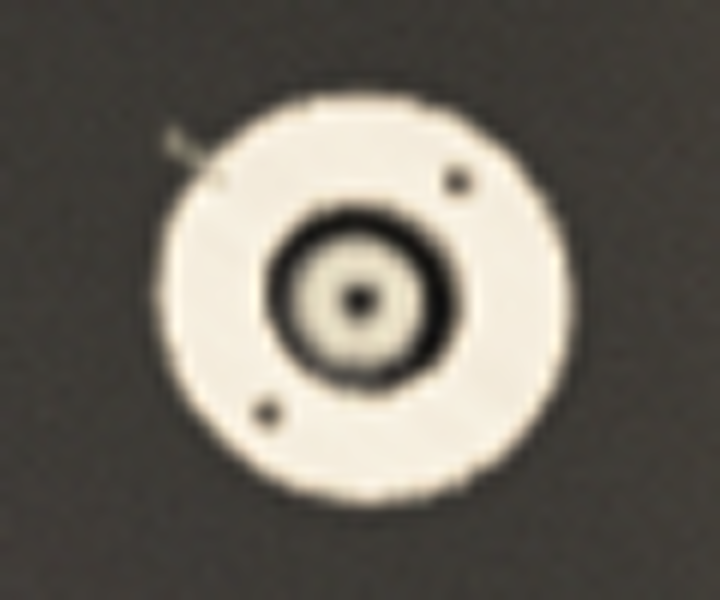

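The ring line (215,180) continues the plate line (185,145), so the ring is locked. Handing in.

```bash
python3 -c "
from bench import r
print(r.hand_in())"
```

```text
the job is handed in; nothing more can be done
None
```

The ring is locked at its stop, the spanner is back in its rack slot, and I have handed the job in; no verdict is given.

- **Spanner:** I took the larger black two-pin spanner from the rack. The orange, blue and smaller black ones were left alone.
- **Fitting:** The pins went down into the holes to about 7 mm by the arm's height reading. One pin rubbed lightly against a hole wall (about 2 N), so I corrected sideways by about 0.5 mm.
- **Turning:** I turned the ring clockwise about 31° until it met the stop. I held it there with about 0.95 N m for roughly 0.8 s, a little above the 0.8 N m asked for. That works out to about 27 N on the pins, under the 40 N limit.
- **Returning:** I relieved the torque, lifted out, stood the spanner in its slot and let go.

**Last checks:** The engraved line on the ring meets the one on the plate. The bar lies flat in the slot, almost exactly where it started. The other things on the bench and table look unmoved in both pictures, and the arm is clear of everything. The two cameras disagreed with each other and with the arm by 1–2 mm, so I settled the final fits by feel as well as by image. No check failed.

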